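# Refill the sleeve rack at the link press

## Task

Find the bare spigots on the leaning rack in the parts well and push a spare spacer sleeve fully home on each, so that every spigot carries one sleeve. Leave the sleeves that are already on the rack in place, then swing the well's end gate fully shut. Do not shift the other things lying on the bench.

Things in the scene. Friction and masses are not known exactly. Their poses are not given: they have to be found in the camera images.
- rack: fixed grey parts well 130 x 410 mm (x, y); origin centre of its underside, z up. In it a dark steel plate, 90 x 340 mm, leans 30 degrees, facing up and to +x, away from the robot (surface 45 mm above the bench along the middle, 67 at its -x edge, 23 at its +x edge), with five spigots in a row along y, 70 mm apart. -x wall 70 mm high, +y end wall 50, +x lip 18; the gate is at the -y end
- spigot0 (a point): spigot 0, counted from the -y end of the well: steel stub 16 mm in diameter, 28 mm long, tapered tip, square to the plate (axis leans 30 degrees from vertical). The point is on its axis 22 mm out from the plate, where the middle of a fully seated sleeve lies; z = out along the spigot. It may be bare or carry a sleeve
- spigot1 (a point): spigot 1, counted from the -y end of the well: steel stub 16 mm in diameter, 28 mm long, tapered tip, square to the plate (axis leans 30 degrees from vertical). The point is on its axis 22 mm out from the plate, where the middle of a fully seated sleeve lies; z = out along the spigot. It may be bare or carry a sleeve
- spigot2 (a point): spigot 2, counted from the -y end of the well: steel stub 16 mm in diameter, 28 mm long, tapered tip, square to the plate (axis leans 30 degrees from vertical). The point is on its axis 22 mm out from the plate, where the middle of a fully seated sleeve lies; z = out along the spigot. It may be bare or carry a sleeve
- spigot3 (a point): spigot 3, counted from the -y end of the well: steel stub 16 mm in diameter, 28 mm long, tapered tip, square to the plate (axis leans 30 degrees from vertical). The point is on its axis 22 mm out from the plate, where the middle of a fully seated sleeve lies; z = out along the spigot. It may be bare or carry a sleeve
- spigot4 (a point): spigot 4, counted from the -y end of the well: steel stub 16 mm in diameter, 28 mm long, tapered tip, square to the plate (axis leans 30 degrees from vertical). The point is on its axis 22 mm out from the plate, where the middle of a fully seated sleeve lies; z = out along the spigot. It may be bare or carry a sleeve
- sleeve_a: plain steel spacer sleeve, open at both ends: outside diameter 32 mm, bore 20 mm, length 44 mm, 120 g; origin at its middle (on the axis, 22 mm from either end), z along the sleeve. It is either on a spigot or a spare standing upright on the bench
- sleeve_b: plain steel spacer sleeve, open at both ends: outside diameter 32 mm, bore 20 mm, length 44 mm, 120 g; origin at its middle (on the axis, 22 mm from either end), z along the sleeve. It is either on a spigot or a spare standing upright on the bench
- sleeve_c: plain steel spacer sleeve, open at both ends: outside diameter 32 mm, bore 20 mm, length 44 mm, 120 g; origin at its middle (on the axis, 22 mm from either end), z along the sleeve. It is either on a spigot or a spare standing upright on the bench
- sleeve_d: plain steel spacer sleeve, open at both ends: outside diameter 32 mm, bore 20 mm, length 44 mm, 120 g; origin at its middle (on the axis, 22 mm from either end), z along the sleeve. It is either on a spigot or a spare standing upright on the bench
- sleeve_e: plain steel spacer sleeve, open at both ends: outside diameter 32 mm, bore 20 mm, length 44 mm, 120 g; origin at its middle (on the axis, 22 mm from either end), z along the sleeve. It is either on a spigot or a spare standing upright on the bench
- gate (a joint): angle of the well's end gate: 0 = shut across the -y end of the well, grows as it swings outwards (away from the well) to 1.6 at most; stiff, stays where it is left
- gate_hinge (a point): point on the gate's upright hinge axis, at the +x corner of the well's -y end, 75 mm above the bench. The gate is a grey panel 117 mm long, 6 mm thick, its top 53 mm above the bench
- gate_knob (a point): point on the upright knob post at the gate's free end, 110 mm from the hinge axis, 75 mm above the bench; post 14 mm in diameter from 50 mm to 102 mm above the bench, with a 20 mm ball centred at 104 mm
- sprocket: bystander: rusty rear sprocket lying flat, 168 mm across, 7 mm thick; origin centre of underside
- punch: bystander: brass drift punch lying along its x, 150 mm long, 16 mm thick; origin under it, 70 mm from its thick end
- mallet: bystander: mallet lying down, red rubber head 60 mm by 100 mm, wooden handle 240 mm to its -x; origin under the head
- nut0: bystander: chrome hexagon axle nut, 27 mm across flats, 14 mm high; origin centre of underside
- nut1: bystander: the other chrome axle nut, same size
- tyre_lever: bystander: yellow plastic tyre lever lying along its x, 210 mm long, 26 mm wide, 10 mm thick; origin under its middle

How it is judged:
On the way, in this order (a step that is already met when the one before it is completed fails the run):
1. every spigot carries a fully seated sleeve, the fingers holding none (distance between any of sleeve_a, sleeve_b, sleeve_c, sleeve_d, sleeve_e and spigot0 below 0.006 m and distance between any of sleeve_a, sleeve_b, sleeve_c, sleeve_d, sleeve_e and spigot1 below 0.006 m and distance between any of sleeve_a, sleeve_b, sleeve_c, sleeve_d, sleeve_e and spigot2 below 0.006 m and distance between any of sleeve_a, sleeve_b, sleeve_c, sleeve_d, sleeve_e and spigot3 below 0.006 m and distance between any of sleeve_a, sleeve_b, sleeve_c, sleeve_d, sleeve_e and spigot4 below 0.006 m and contact force between the fingers and sleeve_a below 0.5 N and contact force between the fingers and sleeve_b below 0.5 N and contact force between the fingers and sleeve_c below 0.5 N and contact force between the fingers and sleeve_d below 0.5 N and contact force between the fingers and sleeve_e below 0.5 N), for 0.2 s.
2. the gate is shut (value of joint gate below 0.1 rad), for 0.2 s.
At the end, for the whole second after the job is handed in: Each of the five spigots carries one sleeve, seated on the plate (sleeve middle within 6 mm of the spigot's seated point) and at rest (below 20 mm/s); the gate is shut to within 0.1 rad (distance between any of sleeve_a, sleeve_b, sleeve_c, sleeve_d, sleeve_e and spigot0 below 0.006 m and distance between any of sleeve_a, sleeve_b, sleeve_c, sleeve_d, sleeve_e and spigot1 below 0.006 m and distance between any of sleeve_a, sleeve_b, sleeve_c, sleeve_d, sleeve_e and spigot2 below 0.006 m and distance between any of sleeve_a, sleeve_b, sleeve_c, sleeve_d, sleeve_e and spigot3 below 0.006 m and distance between any of sleeve_a, sleeve_b, sleeve_c, sleeve_d, sleeve_e and spigot4 below 0.006 m and linear speed of each of sleeve_a, sleeve_b, sleeve_c, sleeve_d, sleeve_e below 0.02 m/s and value of joint gate below 0.1 rad); the robot touches nothing.
It fails at once if a sleeve that was already on the rack is taken off or shifted by more than 15 mm (distance of any of sleeve_a, sleeve_b, sleeve_c from where it was at the start of the episode above 0.015 m).
It fails at once if a bystander on the bench is shifted by more than 30 mm (distance of any of sprocket, punch, mallet, nut0, nut1, tyre_lever from where it was at the start of the episode above 0.03 m).
It also fails if it takes over 72 s, if anything falls off the work surface, if the arm or the gripper's body presses on something with over 40 N, if the wrist force passes 120 N, or if a joint passes its speed limit or range.

## Robot

A 6-joint arm with a two-finger parallel gripper is mounted at the origin on the work surface. World frame = base frame: x ahead of the robot, y to its left, z up, the work surface at z = 0. Lengths are in m, angles in rad, forces in N, time in s.
With the tool pointing down it reaches from about 0.325 to 0.775 m from the base axis. Payload 5.5 kg.
Tool frame: the origin (TCP) lies between the finger pads; the fingertips stand 17 mm ahead of it and the grasp point (between the pads) lies 2 mm behind it; z points along the fingers, y is the line along which they close (so a half turn about z gives the same grasp; the last joint's range is limited). The gripper opens to 85 mm and grips with 20 to 120 N. Pads are 22 mm wide; open, the fingers measure 114 mm over their backs; the gripper's body (76 mm by 85 mm) begins 54 mm behind the grasp point. The pads swing forward as they close: fully open they stand 13 mm farther back than shut.
Start: joints at [-1.266, 0.091, 1.231, -0, 1.82, -0.057], TCP at [0.212, -0.561, 0.248] pointing down, gripper open.
Joint ranges: [-2.87, 2.87], [-0.86, 2.18], [0.17, 2.46], [-1.51, 4.65], [0.06, 2.69], [-2.65, 2.65]. Speed limits (rad/s): [2.57, 2.57, 3.01, 3.14, 3.14, 3.14].

## Interface

Orientations are given as [roll, pitch, yaw] about the fixed x, y, z axes, in that order (R = Rz(yaw) Ry(pitch) Rx(roll)).
In Python, from rig import r, grab_frame, camera_info gives the robot as it stands. The module is installed in compiled form; this text tells all that it offers.
- The arm moves only by the tool apply_moves, never from a script. Its argument "plan" is a list of rows, each a list of 7 numbers: the finger opening in mm, from 0 to 85.4, then the shift along the tool's x, y, z as a fraction of full scale, then the turn, a rotation vector about the tool's x, y, z as a fraction of full scale. In form: [[jaw, x, y, z, ax, ay, az], ...]. A call has 1 to 20 rows; each row is the pose to reach, as a shift and turn from the pose commanded when the call began, along the tool's axes at that moment; what a row does not reach only later rows make up. Full scale, the value 1, is 100 mm for a shift and 60 degrees for a turn. A row lasts 1/10 s, in which the tool goes at most 50 mm and 8.59 degrees, less where a joint would pass 70% of its speed; a pose out of reach is approached as far as the arm can. A call with a number of a shift or a turn outside -1 to 1 is refused whole. A call with a gripper value outside its range is refused whole. The fingers move at their own pace and stop on an object; the grip force is fixed at half the most. Time passes only in rows, so rows that repeat a pose let the fingers close. It gives the time, the measured TCP pose, the force, the opening and the grip force at its end, in the units of the state.
- r.get_obs(): the state, without advancing time (a new reading comes with each control period).
- grab_frame(name): name is "scene" or "top" or "wrist"; returns the picture (480x640x3 uint8, red, green, blue); there is no depth.
- camera_info(name): a dict with "fov_y" (degrees; the focal length in pixels is half the picture's height over the tangent of half this angle, whatever the lens; pixels are square), "cx", "cy" (the principal point, pixels), "R" (3x3) and "t" (3): a world point X has camera coordinates R X + t. Camera axes: x right, y down, z forward; pixel columns grow to the right and rows downward; lengths in m; the calibration is good to about 2 mm. The wrist camera is an equidistant fisheye: a pixel r from the principal point sees the ray r / f radians off the axis. A picture is of the moment at which its call begins: read the wrist's pose just before it. camera_info takes no time and is no camera call; for the wrist camera it gives the pose at the moment of the call.
- r.finish_job(): hands the job in; it is judged then, once.
The state is a dict: "time_s": time; "joint_positions": joint angles; "dq": joint speeds; "joint_efforts": joint torques, N m; "position": TCP position; "orientation": TCP orientation; "wrist_force": force on the tool from outside, world axes, zero at the start; "wrist_torque": the same for the moment, N m; "gripper_width": finger opening in m; "finger_force": force on a finger pad.
Only numpy, scipy, OpenCV 4.12 (cv2) and the standard library are available. Lean on these libraries where they do the work, as an engineer would, in place of code of your own. Each camera call takes 0.05 s, during which the arm holds its last target. There are 200 camera calls.

## Working session

There is one attempt and no reset: what is moved stays moved. The work goes in short steps, Python scripts to look and compute and a tool call to move; the robot and the scene stay as the last step left them, time stands still between calls to the robot, and variables do not carry over. Pictures are saved under pics/ and viewed, at most 10 in all, crops included, and the job is handed in when it is done.

Besides the shell and the picture viewer there is one more tool, called after "Call:" as a command line: name --pt "numbers of a row" for each row, then --argument value for the rest. apply_moves: Moves the arm, as the interface text tells. Shift numbers are shares of 100 mm and turn numbers shares of 60 degrees, none past 1 either way. Its arguments: {"type":"object","properties":{"plan":{"type":"array","items":{"type":"array","items":{"type":"number"}}}},"required":["plan"]}

```bash
mkdir -p pics; ls; python3 - <<'E'
from rig import r, grab_frame, camera_info
import cv2
print(r.get_obs())
for n in("scene","top","wrist"):
    i=camera_info(n); print(n,i)
    cv2.imwrite(f"pics/{n}0.png",grab_frame(n)[:,:,::-1])
E
```

```text
pics
{'time_s': 0.0, 'joint_positions': array([-1.26570685e+00,  9.18915785e-02,  1.23191027e+00, -2.56947626e-05,
        1.81979351e+00, -5.67294204e-02]), 'dq': array([-1.03536166e-03, -1.05971028e-03,  2.92561033e-04,  7.14085052e-05,
       -3.49407364e-04,  1.76869045e-04]), 'joint_efforts': array([ 2.64047276e-04, -4.58730054e+01, -4.18019807e+01,  1.18614102e-05,
        1.16825019e-02,  2.25824999e-05]), 'position': array([ 0.21228403, -0.5609217 ,  0.24711748]), 'orientation': array([-3.13959176e+00, -8.86762856e-05,  3.61812502e-01]), 'wrist_force': array([-0.68783688, -0.14568991,  0.37406188]), 'wrist_torque': array([-0.0213896 ,  0.04086948, -0.01082303]), 'finger_force': 0.0, 'gripper_width': 0.08530367479747379}
scene {'fov_y': 50.58471505487974, 'cx': 322.80178818436707, 'cy': 243.06351402203668, 'R': array([[-0.51911259,  0.85470168, -0.00267706],
       [ 0.54585494,  0.32911764, -0.77053486],
       [-0.65769637, -0.40145563, -0.63739224]]), 't': array([ 0.32780097, -0.2466454 ,  1.55885472])}
top {'fov_y': 46.44251538297227, 'cx': 332.339630196518, 'cy': 240.9399766566327, 'R': array([[ 0.00899901, -0.99981537,  0.01697772],
       [-0.9973277 , -0.01020504, -0.07234165],
       [ 0.07250155, -0.01628135, -0.9972354 ]]), 't': array([-0.06500824,  0.60854529,  1.27655259])}
wrist {'fov_y': 65.70646984690485, 'cx': 321.71616160153076, 'cy': 239.5276039095738, 'R': array([[ 3.54588081e-01, -9.35022336e-01, -7.23283007e-04],
       [-8.97525619e-01, -3.40584880e-01,  2.80088739e-01],
       [-2.62135567e-01, -9.86669635e-02, -9.59973841e-01]]), 't': array([-0.59926781, -0.0349228 ,  0.37918176])}
```

View pics/top0.png

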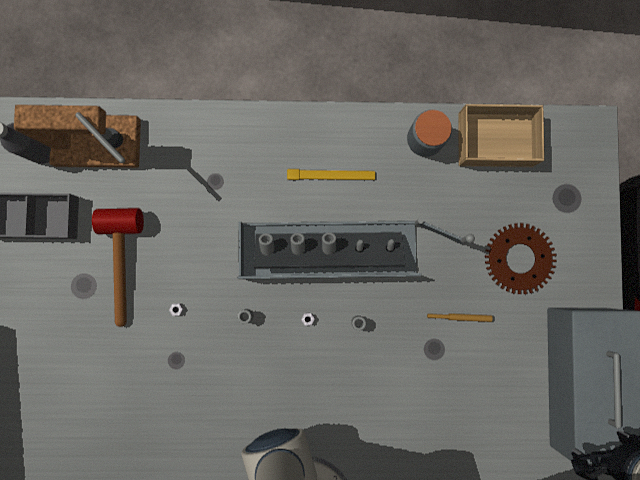

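View pics/scene0.png

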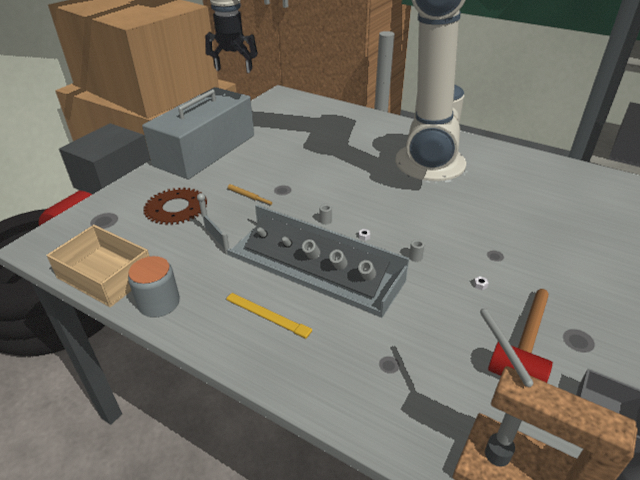

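The top view shows the bare spigots 0 and 1 at (392,244) and (361,245), with seated sleeves at (329,240), (297,241) and (266,242). The spares are at (245,316) and (359,322). The gate hinge is at (418,222), the knob at (469,239), and the gate is well open. The scene view shows the spigots at (262,233) and (286,242), and the spares at (326,214) and (417,250).

```bash
cat > h.py <<'E'
import numpy as np, cv2, json
from scipy.spatial.transform import Rotation as Ro
def ray(ci,px,fish=False):
    f=240/np.tan(np.radians(ci["fov_y"]/2)); u=(px[0]-ci["cx"])/f; v=(px[1]-ci["cy"])/f
    if fish:
        th=np.hypot(u,v); d=np.array([u/th*np.sin(th),v/th*np.sin(th),np.cos(th)])
    else: d=np.array([u,v,1.])
    R=np.array(ci["R"]); d=R.T@d; return -R.T@np.array(ci["t"]), d/np.linalg.norm(d)
def plane(ci,px,z,fish=False):
    o,d=ray(ci,px,fish); return o+d*(z-o[2])/d[2]
def tri(rays):
    A=sum(np.eye(3)-np.outer(d,d) for o,d in rays); b=sum((np.eye(3)-np.outer(d,d))@o for o,d in rays)
    X=np.linalg.solve(A,b); return X,[np.linalg.norm((np.eye(3)-np.outer(d,d))@(X-o)) for o,d in rays]
def proj(ci,X,fish=False):
    f=240/np.tan(np.radians(ci["fov_y"]/2)); p=np.array(ci["R"])@X+np.array(ci["t"])
    if not fish: return f*p[:2]/p[2]+[ci["cx"],ci["cy"]]
    n=np.hypot(*p[:2]); return f*np.arctan2(n,p[2])*p[:2]/n+[ci["cx"],ci["cy"]]
def move(obs_pos,obs_rpy,pos,rpy):
    """shift and turn in fractions in the tool axes"""
    R0=Ro.from_euler('xyz',obs_rpy); R1=Ro.from_euler('xyz',rpy)
    return np.round(R0.inv().apply(np.array(pos)-obs_pos)/.1,3), np.round((R0.inv()*R1).as_rotvec()/np.radians(60),3)
E
python3 - <<'E'
from rig import camera_info
from h import *
t,s=camera_info("top"),camera_info("scene")
np.set_printoptions(precision=4,suppress=True)
for n,a,b in[("sp0",(392,244),(262,233)),("sp1",(361,245),(286,242)),("s2",(329,240),(309,249)),("s4",(266,242),(366,269)),("spareR",(359,322),(326,209)),("spareL",(245,316),(417,244)),("knob",(469,239),(201,197)),("hinge",(418,222),(226,248)),]:
    print(n,*tri([ray(t,a),ray(s,b)]))
for n,p in[("sprk",(521,258)),("punch",(460,318)),("nut1",(309,319)),("nut0",(177,310)),("well",(240,222)),("w",(240,278)),("w",(420,278)),("lever",(330,175))]: print(n,plane(t,p,.01))
E
```

```text
sp0 [ 0.5996 -0.1916  0.0542] [np.float64(0.0029200463760267704), np.float64(0.0029200463760267895)]
sp1 [ 0.5974 -0.1224  0.0542] [np.float64(0.0015457099928537963), np.float64(0.0015457099928537835)]
s2 [ 0.6075 -0.0507  0.0714] [np.float64(0.00023831321090028696), np.float64(0.0002383132109003914)]
s4 [0.6016 0.0895 0.0727] [np.float64(9.208007321036144e-05), np.float64(9.20800732103451e-05)]
spareR [ 0.4232 -0.1191  0.0422] [np.float64(0.002029207783176711), np.float64(0.002029207783176707)]
spareL [0.4353 0.1377 0.0442] [np.float64(0.0011073844555752916), np.float64(0.0011073844555753085)]
knob [ 0.611  -0.357   0.1052] [np.float64(0.0009264171256327669), np.float64(0.0009264171256327091)]
hinge [ 0.6554 -0.2586  0.0185] [np.float64(0.000987662606146004), np.float64(0.0009876626061459354)]
sprk [ 0.5743 -0.5037  0.01  ]
punch [ 0.433  -0.3586  0.01  ]
nut1 [ 0.4279 -0.0068  0.01  ]
nut0 [0.4462 0.2986 0.01  ]
well [0.6524 0.1575 0.01  ]
w [0.5214 0.1548 0.01  ]
w [ 0.5252 -0.2653  0.01  ]
lever [ 0.7664 -0.0524  0.01  ]
```

Call:
apply_moves --pt "85 0.5 -0.38 0 0 0 0" --pt "85 1 -0.77 0 0 0 0" --pt "85 1 -0.77 0 0 0 0"

```text
time_s: 0.45
position: [0.28, -0.4513, 0.2481]
orientation: [-3.141, -0.001, 0.363]
wrist_force: [-0.2, -0.7, 1.1]
gripper_width: 0.0848
finger_force: 0.0
```

Call:
apply_moves --pt "85 0.5 -0.38 0 0 0 0" --pt "85 1 -0.77 0 0 0 0" --pt "85 1 -0.77 0 0 0 0"

```text
time_s: 0.75
position: [0.3462, -0.3435, 0.2483]
orientation: [-3.141, -0.001, 0.364]
wrist_force: [-0.7, -0.8, 0.6]
gripper_width: 0.0848
finger_force: 0.0
```

Call:
apply_moves --pt "85 0.5 -0.38 0 0 0 0" --pt "85 1 -0.77 0 0 0 0" --pt "85 1 -0.77 0 0 0 0"

```text
time_s: 1.05
position: [0.4124, -0.236, 0.2482]
orientation: [-3.141, -0.001, 0.364]
wrist_force: [-0.5, 0.0, 0.6]
gripper_width: 0.085
finger_force: 0.0
```

Call:
apply_moves --pt "85 0.5 -0.38 0 0 0 0.15" --pt "85 1 -0.77 0 0 0 0.3" --pt "85 1 -0.77 0 0 0 0.345" --pt "85 1 -0.77 0 0 0 0.345" --pt "85 1 -0.77 0 0 0 0.345"

```text
time_s: 1.55
position: [0.4775, -0.131, 0.2479]
orientation: [3.141, 0.001, 0.004]
wrist_force: [-1.0, -0.5, -0.2]
gripper_width: 0.0848
finger_force: 0.0
```

```bash
cat >> h.py <<'E'
def snap(name):
    """save the wrist picture with its calibration"""
    from rig import r, grab_frame, camera_info
    o=r.get_obs(); ci=camera_info("wrist"); im=grab_frame("wrist")
    cv2.imwrite(f"pics/{name}.png",im[:,:,::-1])
    json.dump({k:np.asarray(v).tolist() for k,v in ci.items()},open(f"{name}.json","w"))
    print(round(o["time_s"],2),o["position"].round(4),o["orientation"].round(4))
E
python3 -c "
from h import *
snap('w1')"
```

```text
1.55 [ 0.4775 -0.131   0.2479] [3.1414e+00 1.0000e-03 3.9000e-03]
```

View pics/w1.png

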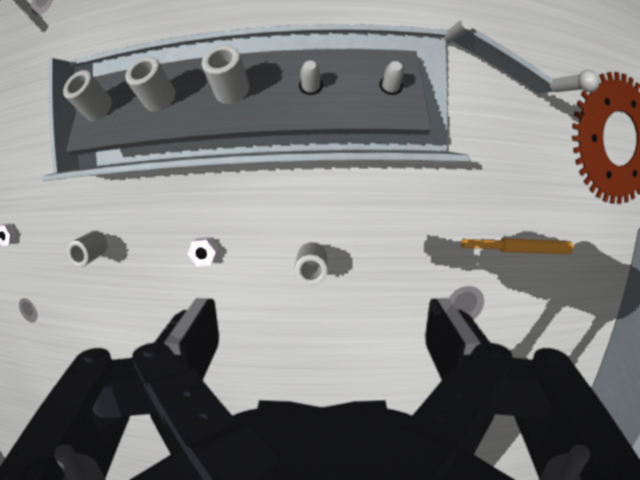

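The wrist view shows the bare spigots at about (393,77) and (311,77) on the dark plate. The seated sleeve rims are at (222,60), (145,70) and (79,82). The spare tops are at (312,267) and (79,253), and the knob is at (589,80). I'll take a second view 80 mm along +y.

Call:
apply_moves --pt "85 0 -0.4 0 0 0 0" --pt "85 0 -0.8 0 0 0 0" --pt "85 0 -0.8 0 0 0 0" --pt "85 0 -0.8 0 0 0 0"

```text
time_s: 2.0
position: [0.4771, -0.0524, 0.2484]
orientation: [3.141, -0.0, 0.001]
wrist_force: [-0.5, 0.1, -0.8]
gripper_width: 0.085
finger_force: 0.0
```

```bash
python3 - <<'E'
from h import *
snap('w2')
a=cv2.imread('pics/w1.png'); b=cv2.imread('pics/w2.png')
c=[cv2.resize(a[20:140,50:450],(800,240),interpolation=cv2.INTER_CUBIC),cv2.resize(b[20:140,130:530],(800,240),interpolation=cv2.INTER_CUBIC)]
d=np.hstack([cv2.resize(x,None,fx=2.0,fy=2.0,interpolation=cv2.INTER_CUBIC) for x in(a[225:285,60:160],a[225:285,280:380],b[225:285,150:250],b[225:285,360:460])])
cv2.imwrite('pics/m.png',np.vstack(c+[d]))
E
```

```text
2.0 [ 0.4771 -0.0524  0.2484] [ 3.1408e+00 -3.0000e-04  1.0000e-03]
```

View pics/m.png

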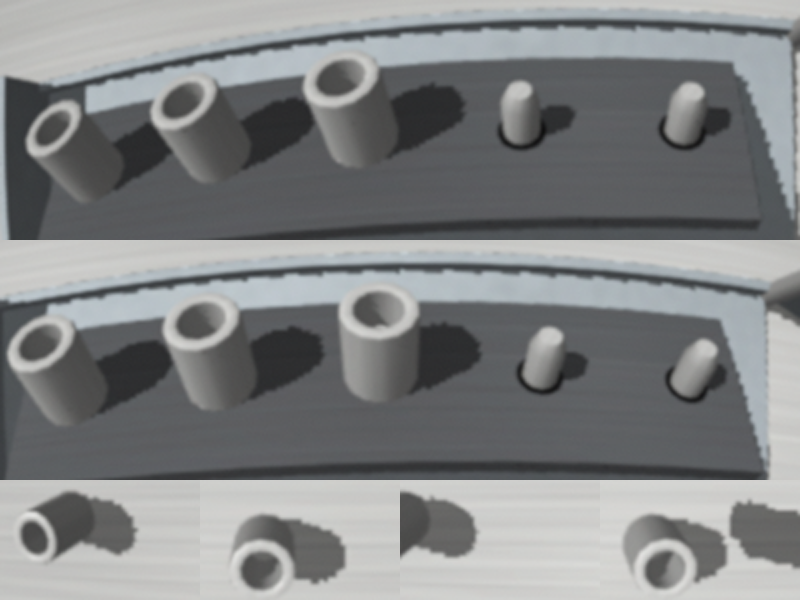

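The crops show the seated rims, the bare spigots with dark rings at their bases, and the spare rims clearly. Next I'll triangulate them from w1 and w2.

```bash
python3 - <<'E'
from h import *
np.set_printoptions(precision=4,suppress=True)
C=[json.load(open(f'w{i}.json')) for i in(1,2)]; I=[cv2.imread(f'pics/w{i}.png',0) for i in(1,2)]
def rim(im,c,w=22,th=165):
    x,y=int(c[0]),int(c[1]); p=cv2.resize(im[y-w:y+w,x-w:x+w],None,fx=4,fy=4,interpolation=cv2.INTER_CUBIC)
    cs,_=cv2.findContours((p>th).astype(np.uint8),cv2.RETR_EXTERNAL,cv2.CHAIN_APPROX_NONE)
    k=max(cs,key=cv2.contourArea); e=cv2.fitEllipse(k); return (np.array(e[0])+.5)/4-.5+[x-w,y-w],np.array(e[1])/4
P={'s2':((220.5,61),(319.5,56)),'s3':((143.5,72),(231,61.5)),'s4':((77.5,84.5),(151.5,71))}
T={}
for n,(a,b) in P.items():
    for th in(165,180):
        q=[rim(I[0],a,th=th),rim(I[1],b,th=th)]; print(n,th,q[0],q[1])
    for nm,pp in(('man',(a,b)),('fit',(q[0][0],q[1][0]))):
        X,e=tri([ray(C[i],pp[i],True) for i in(0,1)]); print(nm,X,e[0]); T[n+nm]=X
for n,a,b in[('sp1ring',(310.5,86),(400.5,88)),('sp1tip',(310,64.5),(405.5,67.5)),('sp0ring',(391.5,86),(474,92)),('sp0tip',(395,65),(483.5,73.5)),('R',(311,270),(392.5,269.5))]:
    X,e=tri([ray(C[0],a,True),ray(C[1],b,True)]); print(n,X,e[0])
print('L',plane(C[0],(79,253.5),.044,True)); print('Rplane',plane(C[0],(311,270),.044,True),plane(C[1],(392.5,269.5),.044,True))
E
```

```text
s2 165 (array([218.9947,  54.4026]), array([33.5066, 46.8048])) (array([318.3395,  50.4988]), array([35.6434, 47.0279]))
s2 180 (array([218.3109,  54.7495]), array([32.2108, 44.8326])) (array([318.2546,  50.4734]), array([34.5174, 46.3661]))
man [ 0.6118 -0.0498  0.0824] 0.0004594422923377722
fit [ 0.6161 -0.0488  0.0857] 4.229903174108042e-05
s3 165 (array([140.862 ,  65.4854]), array([29.7483, 46.6486])) (array([229.5246,  55.9233]), array([33.8707, 46.9115]))
s3 180 (array([140.6673,  65.8423]), array([28.1671, 46.1254])) (array([229.2677,  55.9003]), array([32.9173, 45.8551]))
man [0.611  0.0209 0.0777] 0.00048798654920822885
fit [0.6153 0.0212 0.0825] 1.3746001343342062e-05
s4 165 (array([75.9396, 83.9354]), array([16.6959, 32.3506])) (array([152.3982,  68.4662]), array([21.5836, 47.7779]))
s4 180 (array([96.0529, 69.1458]), array([ 5.2525, 13.0238])) (array([152.3588,  68.5518]), array([20.6174, 47.0664]))
man [0.6093 0.089  0.0827] 0.0004212512152307754
fit [ 0.6383  0.1362 -0.0183] 0.005121090543781761
sp1ring [ 0.5925 -0.1201  0.0496] 0.00016171720800078565
sp1tip [ 0.6079 -0.1202  0.0692] 4.136339812943594e-06
sp0ring [ 0.5947 -0.1903  0.0482] 0.0003236508093667896
sp0tip [ 0.6087 -0.1883  0.074 ] 5.202273091235631e-05
R [ 0.4233 -0.1203  0.0429] 2.0174258126789607e-05
L [0.4368 0.1359 0.044 ]
Rplane [ 0.4237 -0.1203  0.044 ] [ 0.4236 -0.1201  0.044 ]
```

Call:
apply_moves --pt "85 0.3 0.24 0.29 0 0 0" --pt "85 0.6 0.48 0.58 0 0 0" --pt "85 0.93 0.73 0.88 0 0 0" --pt "85 0.93 0.73 0.88 0 0 0" --pt "85 0.93 0.73 0.88 0 0 0"

```text
time_s: 2.55
position: [0.5696, -0.1266, 0.1578]
orientation: [-3.14, 0.005, -0.003]
wrist_force: [0.0, 0.2, 0.9]
gripper_width: 0.0851
finger_force: 0.0
```

```bash
python3 -c "
from h import *
snap('w3')"
```

```text
2.55 [ 0.5696 -0.1266  0.1578] [-3.1405e+00  4.9000e-03 -2.5000e-03]
```

Call:
apply_moves --pt "85 0 0.35 0 0 0 0" --pt "85 0 0.7 0 0 0 0" --pt "85 0 0.7 0 0 0 0" --pt "85 0 0.7 0 0 0 0"

```text
time_s: 3.0
position: [0.5704, -0.1949, 0.1631]
orientation: [3.141, -0.004, -0.001]
wrist_force: [-0.1, 0.4, 0.1]
gripper_width: 0.0851
finger_force: 0.0
```

```bash
python3 - <<'E'
from h import *
snap('w4')
np.set_printoptions(precision=1,suppress=True)
out=[]
for n in(3,4):
    ci=json.load(open(f'w{n}.json')); im=cv2.imread(f'pics/w{n}.png'); row=[]
    for X in([.593,-.1201,.045],[.594,-.19,.045],[.608,-.0498,.08]):
        p=proj(ci,np.array(X),True); x0,y0=int(p[0])-40,int(p[1])-50
        c=np.zeros((90,80,3),np.uint8); s=im[max(y0,0):y0+90,max(x0,0):x0+80]; c[max(-y0,0):max(-y0,0)+s.shape[0],:s.shape[1]]=s
        row.append(cv2.resize(c,None,fx=3.3,fy=3.3,interpolation=cv2.INTER_CUBIC)); print(n,X,x0,y0)
    out.append(np.hstack(row))
cv2.imwrite('pics/m2.png',np.vstack(out)); print(np.vstack(out).shape)
E
```

```text
3.0 [ 0.5704 -0.1949  0.1631] [ 3.1405e+00 -3.9000e-03 -8.0000e-04]
3 [0.593, -0.1201, 0.045] 273 159
3 [0.594, -0.19, 0.045] 377 158
3 [0.608, -0.0498, 0.08] 150 147
4 [0.593, -0.1201, 0.045] 174 161
4 [0.594, -0.19, 0.045] 275 158
4 [0.608, -0.0498, 0.08] 59 151
(594, 792, 3)
```

View pics/m2.png

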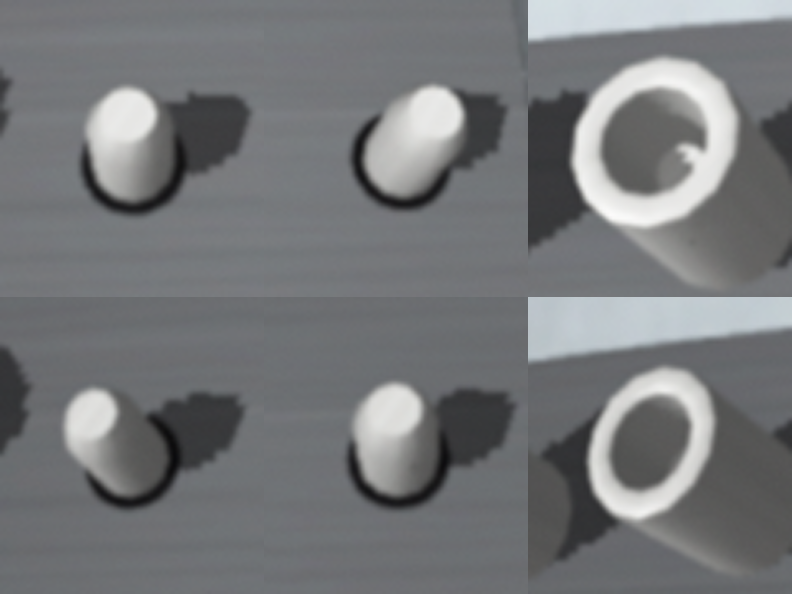

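The close view shows tip faces and base rings sharply. For w3 the sp1 tip is at (311.6,193.6) and the sp0 tip at (429.5,191.4). For w4 they are at (201.7,196) and (314.5,192).

```bash
python3 - <<'E'
from h import *
np.set_printoptions(precision=4,suppress=True)
C=[json.load(open(f'w{i}.json')) for i in(3,4)]
for n,a,b,z in[('sp1tip',(311.8,193.8),(201.9,196.2),.0692),('sp0tip',(429.7,191.6),(314.7,192.2),.0692),('s2top',(188.5,190),(96.6,194.9),.083),('sp1ring',(313.6,207.8),(213.4,210.1),.045),('sp0ring',(419.7,205.9),(315.6,206.8),.045)]:
    a=np.array(a)-.35;b=np.array(b)-.35
    X,e=tri([ray(C[0],a,True),ray(C[1],b,True)]); print(n,X,e[0],plane(C[0],a,z,True)[:2],plane(C[1],b,z,True)[:2])
E
```

```text
sp1tip [ 0.6076 -0.1197  0.0693] 0.00011277386448073229 [ 0.6074 -0.1197] [ 0.6077 -0.1197]
sp0tip [ 0.6094 -0.1898  0.0703] 0.00016199990282135735 [ 0.6094 -0.1901] [ 0.6091 -0.1898]
s2top [ 0.6131 -0.0493  0.0818] 0.00010058783988273675 [ 0.6132 -0.0498] [ 0.6134 -0.0501]
sp1ring [ 0.5946 -0.1202  0.0478] 0.00011513435074710943 [ 0.5941 -0.1201] [ 0.5939 -0.1193]
sp0ring [ 0.5964 -0.19    0.0486] 0.0001433146425046399 [ 0.5958 -0.191 ] [ 0.5955 -0.1899]
```

Call:
apply_moves --pt "85 -0.37 -0.19 0 0 0 0" --pt "85 -0.75 -0.37 0 0 0 0" --pt "85 -0.75 -0.37 0 0 0 0"

```text
time_s: 3.35
position: [0.4918, -0.1544, 0.1599]
orientation: [-3.14, 0.002, 0.003]
wrist_force: [0.1, 0.8, 0.2]
gripper_width: 0.0847
finger_force: 0.0
```

Call:
apply_moves --pt "85 -0.36 -0.19 0.3 0 0 0" --pt "85 -0.72 -0.37 0.6 0 0 0" --pt "85 -0.72 -0.37 0.6 0 0 0" --pt "85 -0.72 -0.37 0.6 0 0 0" --pt "85 -0.72 -0.37 0.6 0 0 0"

```text
time_s: 3.85
position: [0.4254, -0.1208, 0.1031]
orientation: [3.14, -0.005, 0.001]
wrist_force: [0.5, -0.2, 1.2]
gripper_width: 0.085
finger_force: 0.0
```

```bash
python3 - <<'E'
from h import *
snap('w5')
from rig import r
o=r.get_obs(); print(move(o['position'],o['orientation'],[.4236,-.1202,.027],[np.pi,0,0]))
ci=json.load(open('w5.json'));print(proj(ci,np.array([.4236,-.1202,.044]),True))
E
```

```text
3.85 [ 0.4254 -0.1208  0.1031] [ 3.1398e+00 -5.1000e-03  1.4000e-03]
(array([-0.026, -0.01 ,  0.764]), array([ 0.002, -0.005,  0.001]))
[322.09169671 277.006972  ]
```

Aligned. I'll descend and grip.

Call:
apply_moves --pt "85 -0.01 -0.01 0.3 0 0 0" --pt "85 -0.01 -0.01 0.55 0 0 0" --pt "85 -0.01 -0.01 0.76 0 0 0" --pt "85 -0.01 -0.01 0.76 0 0 0" --pt "85 -0.01 -0.01 0.76 0 0 0" --pt "20 -0.01 -0.01 0.76 0 0 0" --pt "20 -0.01 -0.01 0.76 0 0 0" --pt "20 -0.01 -0.01 0.76 0 0 0" --pt "20 -0.01 -0.01 0.76 0 0 0" --pt "20 -0.01 -0.01 0.76 0 0 0" --pt "20 -0.01 -0.01 0.76 0 0 0" --pt "20 -0.01 -0.01 0.76 0 0 0" --pt "20 -0.01 -0.01 0.76 0 0 0"

```text
time_s: 5.2
position: [0.4231, -0.1198, 0.0254]
orientation: [3.141, -0.002, 0.001]
wrist_force: [-1.4, -0.3, 5.6]
gripper_width: 0.0307
finger_force: 59.5
```

Call:
apply_moves --pt "20 0 0 -0.3 0 0 0" --pt "20 0 0 -0.6 0 0 0" --pt "20 0 0 -1 0 0 0" --pt "20 0.4 0 -1 0 0 0" --pt "20 0.8 0 -1 0 0 0" --pt "20 1 0 -1 0 0 0" --pt "20 1 0 -1 0 0 0"

```text
time_s: 5.9
position: [0.5237, -0.1192, 0.123]
orientation: [-3.141, 0.002, 0.001]
wrist_force: [-1.7, 0.3, -1.3]
gripper_width: 0.0307
finger_force: 59.5
```

Call:
apply_moves --pt "20 0.25 0 -0.25 0 -0.12 0" --pt "20 0.5 0 -0.25 0 -0.24 0" --pt "20 0.75 0 -0.25 0 -0.36 0" --pt "20 1 0 -0.25 0 -0.48 0" --pt "20 1 0 -0.25 0 -0.5 0" --pt "20 1 0 -0.25 0 -0.5 0" --pt "20 1 0 -0.25 0 -0.5 0" --pt "20 1 0 -0.25 0 -0.5 0"

```text
time_s: 6.7
position: [0.6219, -0.1197, 0.1525]
orientation: [3.141, 0.519, -0.0]
wrist_force: [0.5, 0.1, -0.3]
gripper_width: 0.0306
finger_force: 59.6
```

```bash
python3 - <<'E'
from h import *
snap('w6')
from rig import r
o=r.get_obs(); print(o['joint_positions'].round(2),o['gripper_width'])
u=Ro.from_euler('z',.024).apply([.5,0,.866]); b=np.array([.5936,-.12,.045])
R=Ro.from_euler('z',.024)*Ro.from_euler('y',np.pi/6)*Ro.from_euler('x',np.pi)
print(b+u*.0684, move(o['position'],o['orientation'],b+u*.0684,R.as_euler('xyz')))
ci=json.load(open('w6.json'));print(proj(ci,b+u*.028,True))
E
```

```text
6.7 [ 0.6219 -0.1197  0.1525] [ 3.1406e+00  5.1880e-01 -4.0000e-04]
[-0.19  0.65  0.79 -0.12  2.21  1.33] 0.030754085897099468
[ 0.62779015 -0.11917928  0.1042344 ] (array([ 0.292, -0.006,  0.394]), array([-0.011, -0.005, -0.02 ]))
[323.12453339 211.28493184]
```

View pics/w6.png

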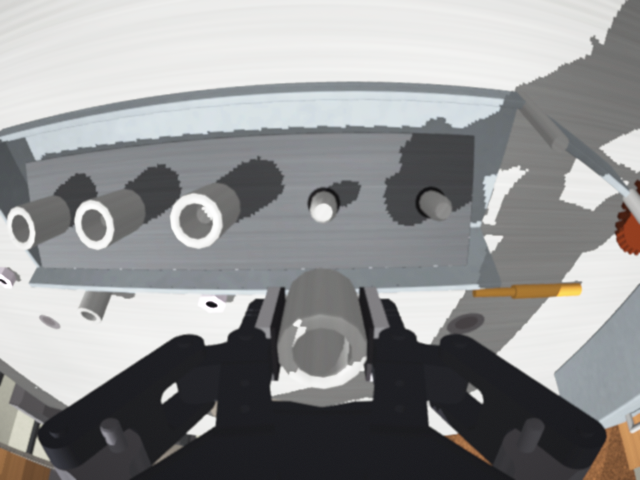

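The held sleeve's top rim is centred near (322,350), and the spigot 1 tip is at (321,211) against a prediction of (323,211). That is a good match. Moving to the pre-insertion pose.

Call:
apply_moves --pt "20 0.15 0 0.1 0 0 -0.02" --pt "20 0.29 -0.01 0.25 -0.01 0 -0.02" --pt "20 0.29 -0.01 0.39 -0.01 0 -0.02" --pt "20 0.29 -0.01 0.39 -0.01 0 -0.02" --pt "20 0.29 -0.01 0.39 -0.01 0 -0.02" --pt "20 0.29 -0.01 0.39 -0.01 0 -0.02"

```text
time_s: 7.35
position: [0.6284, -0.1185, 0.1015]
orientation: [-3.14, 0.523, 0.025]
wrist_force: [0.8, 0.1, 0.3]
gripper_width: 0.0301
finger_force: 59.6
```

```bash
python3 - <<'E'
from h import *
snap('w7')
from rig import r
o=r.get_obs(); q=Ro.from_euler('xyz',o['orientation']).apply([0,0,1]); print(q)
u=Ro.from_euler('z',.024).apply([.5,0,.866]); b=np.array([.5936,-.12,.045])
R=Ro.from_euler('z',.024)*Ro.from_euler('y',np.pi/6)*Ro.from_euler('x',np.pi)
print(move(o['position'],o['orientation'],b+u*.0684,R.as_euler('xyz')),move(o['position'],o['orientation'],b+u*.0254,R.as_euler('xyz')))
ci=json.load(open('w7.json'))
print('tip',proj(ci,b+u*.028,True),'top',proj(ci,o['position']-q*.0186,True),'bot',proj(ci,o['position']+q*.0254,True))
im=cv2.imread('pics/w7.png')[150:400,160:480]; cv2.imwrite('pics/w7c.png',cv2.resize(im,None,fx=2.4,fy=2.4,interpolation=cv2.INTER_CUBIC))
E
```

```text
7.35 [ 0.6284 -0.1185  0.1015] [-3.1403  0.5226  0.0246]
[-0.49849209 -0.01104071 -0.86682394]
(array([-0.019,  0.007, -0.017]), array([-0.001, -0.002,  0.   ])) (array([-0.019,  0.007,  0.413]), array([-0.001, -0.002,  0.   ]))
tip [325.1503072  291.10863792] top [324.76497476 353.5653446 ] bot [323.92217653 299.23199803]
```

View pics/w7c.png

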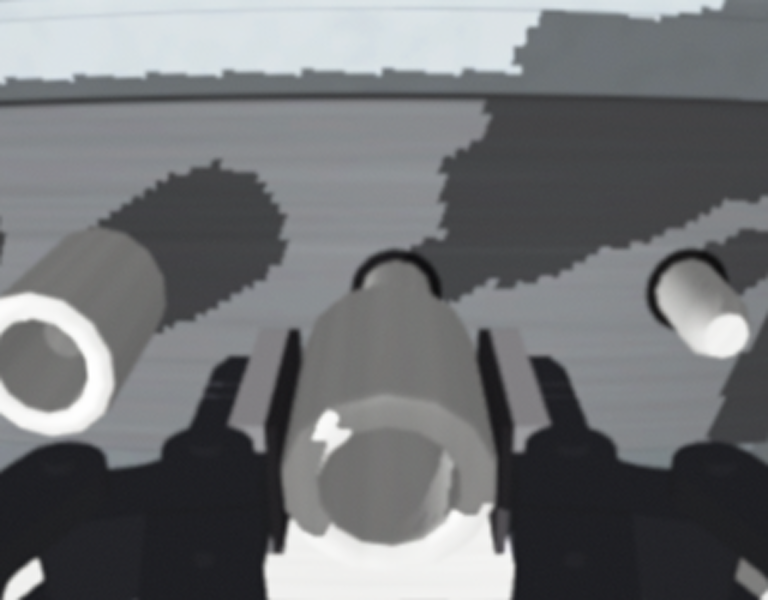

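```bash
python3 - <<'E'
from h import *
from rig import r
np.set_printoptions(precision=1,suppress=True)
o=r.get_obs(); R=Ro.from_euler('xyz',o['orientation']); ci=json.load(open('w7.json'))
u=Ro.from_euler('z',.024).apply([.5,0,.866]); b=np.array([.5936,-.12,.045]);b0=np.array([.5953,-.1902,.045])
def box(c,rad,Rm):
    p=np.array([proj(ci,c+Rm.apply([rad*np.cos(t),rad*np.sin(t),0]),True) for t in np.linspace(0,6.28,60)]); return p.min(0),p.max(0)
for dx in(0,.002,.003): print(dx,'top',*box(o['position']+R.apply([dx,0,-.0186]),.016,R),'bot',*box(o['position']+R.apply([dx,0,.0254]),.016,R))
print('tip0',proj(ci,b0+u*.028,True),'top seat2', proj(ci,np.array([.6131,-.0493,.0818]),True))
g=cv2.imread('pics/w7.png',0); print(g[300:400:2,322])
E
```

```text
0 top [278.4 312.9] [371. 389.] bot [288.5 266.1] [359.3 329.8]
0.002 top [278.1 307.5] [371.4 384.8] bot [288.4 261.8] [359.4 326.1]
0.003 top [278.  304.7] [371.6 382.7] bot [288.3 259.6] [359.5 324.2]
tip0 [462.5 288.7] top seat2 [177.1 301. ]
[117 118 117 117 116 115 120 136 152 146 141 141 138 137 124 117 116 116
 115 117 116 117 116 117 117 116 116 117 115 115 116 116 115 115 115 115
 115 117 145 230 238 239 241 241 240 238 237 238 239 239]
```

The camera, pose and prediction agree to about 1 mm. Inserting, with a small correction.

Call:
apply_moves --pt "20 -0.02 0.01 0 0 0 0" --pt "20 -0.02 0.01 0.05 0 0 0" --pt "20 -0.02 0.01 0.1 0 0 0" --pt "20 -0.02 0.01 0.15 0 0 0" --pt "20 -0.02 0.01 0.2 0 0 0" --pt "20 -0.02 0.01 0.25 0 0 0" --pt "20 -0.02 0.01 0.25 0 0 0" --pt "20 -0.02 0.01 0.25 0 0 0"

```text
time_s: 8.2
position: [0.6137, -0.1197, 0.0802]
orientation: [-3.14, 0.524, 0.025]
wrist_force: [-0.7, -0.4, -0.8]
gripper_width: 0.0307
finger_force: 59.6
```

Call:
apply_moves --pt "20 0 0 0.05 0 0 0" --pt "20 0 0 0.1 0 0 0" --pt "20 0 0 0.14 0 0 0" --pt "20 0 0 0.16 0 0 0" --pt "20 0 0 0.16 0 0 0" --pt "20 0 0 0.16 0 0 0"

```text
time_s: 8.8
position: [0.6058, -0.1199, 0.0665]
orientation: [-3.14, 0.524, 0.025]
wrist_force: [0.7, -0.6, -1.1]
gripper_width: 0.031
finger_force: 59.7
```

Call:
apply_moves --pt "20 0 0 0.015 0 0 0" --pt "20 0 0 0.03 0 0 0" --pt "20 0 0 0.03 0 0 0" --pt "20 0 0 0.03 0 0 0"

```text
time_s: 9.2
position: [0.6057, -0.1199, 0.0664]
orientation: [-3.141, 0.519, 0.025]
wrist_force: [4.2, 1.2, 8.0]
gripper_width: 0.0306
finger_force: 60.6
```

Contact with the plate (about 9 N along the axis), so it is seated. Releasing and backing out.

Call:
apply_moves --pt "48 0 0 0.01 0 0 0" --pt "48 0 0 0 0 0 0" --pt "48 0 0 0 0 0 0" --pt "48 0 0 0 0 0 0" --pt "48 0 0 0 0 0 0" --pt "48 0 0 -0.2 0 0 0" --pt "48 0 0 -0.5 0 0 0" --pt "48 0 0 -0.8 0 0 0" --pt "48 0 0 -1 0 0 0" --pt "48 0 0 -1 0 0 0" --pt "48 0 0 -1 0 0 0"

```text
time_s: 10.3
position: [0.6544, -0.1189, 0.1497]
orientation: [-3.14, 0.524, 0.025]
wrist_force: [-0.3, -0.0, -0.8]
gripper_width: 0.0476
finger_force: 0.0
```

```bash
python3 - <<'E'
from h import *
snap('w8')
im=cv2.imread('pics/w8.png')[100:340,100:500]; cv2.imwrite('pics/w8c.png',cv2.resize(im,None,fx=2,fy=2,interpolation=cv2.INTER_CUBIC))
ci=json.load(open('w8.json')); u=Ro.from_euler('z',.024).apply([.5,0,.866]); b=np.array([.5936,-.12,.045])
print(proj(ci,b+u*.044,True),proj(ci,b+u*.044+[0,.0698+.0,-.0]+np.array([-.0017,0,0]),True))
from rig import r
o=r.get_obs(); print(move(o['position'],o['orientation'],[.4368,.1359,.16],[np.pi,0,0]))
E
```

```text
10.3 [ 0.6544 -0.1189  0.1497] [-3.14    0.5236  0.0247]
[322.71261291 261.20491992] [206.61156737 260.45926139]
(array([-1.878, -2.599,  0.966]), array([0.004, 0.502, 0.023]))
```

View pics/w8c.png

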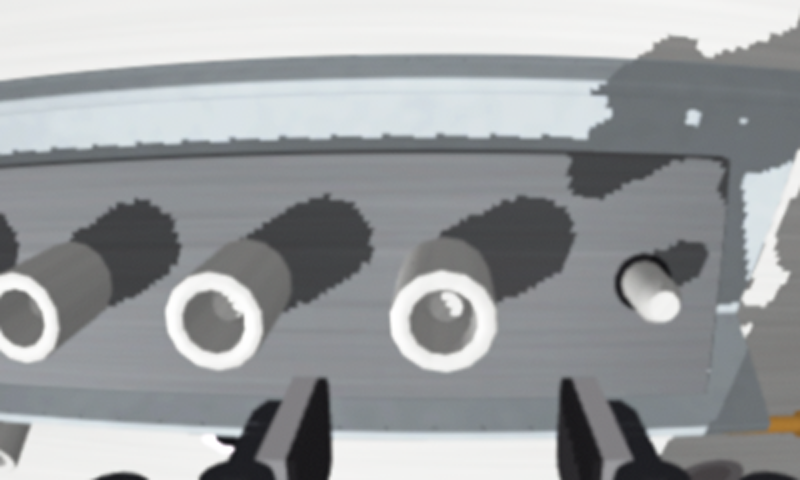

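The sleeve is seated on spigot 1: its rim is at (321.5,260.5) and the prediction was (322.7,261.2). Now the second spare.

Call:
apply_moves --pt "85 -0.15 -0.3 0 0 0.12 0.01" --pt "85 -0.3 -0.6 0 0 0.24 0.01" --pt "85 -0.4 -0.8 0 0 0.36 0.02" --pt "85 -0.5 -1 0 0 0.48 0.02" --pt "85 -0.5 -1 0 0 0.5 0.02" --pt "85 -0.5 -1 0 0 0.5 0.02"

```text
time_s: 10.95
position: [0.6068, -0.0197, 0.175]
orientation: [3.137, 0.001, 0.004]
wrist_force: [0.3, -0.7, 0.0]
gripper_width: 0.0849
finger_force: 0.0
```

Call:
apply_moves --pt "85 -0.3 -0.28 0 0 0 0" --pt "85 -0.6 -0.54 0 0 0 0" --pt "85 -0.87 -0.78 0 0 0 0" --pt "85 -0.87 -0.78 0 0 0 0"

```text
time_s: 11.35
position: [0.5199, 0.0593, 0.1746]
orientation: [3.138, 0.003, 0.006]
wrist_force: [0.6, 0.1, -0.0]
gripper_width: 0.085
finger_force: 0.0
```

Call:
apply_moves --pt "85 -0.3 -0.28 0.1 0 0 0" --pt "85 -0.6 -0.54 0.2 0 0 0" --pt "85 -0.87 -0.78 0.3 0 0 0" --pt "85 -0.87 -0.78 0.3 0 0 0" --pt "85 -0.87 -0.78 0.3 0 0 0" --pt "85 -0.87 -0.78 0.3 0 0 0"

```text
time_s: 11.95
position: [0.4354, 0.1344, 0.1452]
orientation: [3.137, -0.0, 0.003]
wrist_force: [-0.2, -0.3, 0.2]
gripper_width: 0.0847
finger_force: 0.0
```

```bash
python3 - <<'E'
from h import *
snap('w9')
ci=json.load(open('w9.json')); p=proj(ci,np.array([.4368,.1359,.044]),True); print(p)
x0,y0=int(p[0])-60,int(p[1])-60
im=cv2.imread('pics/w9.png')[y0:y0+120,x0:x0+120]; print(x0,y0); cv2.imwrite('pics/w9c.png',cv2.resize(im,None,fx=4,fy=4,interpolation=cv2.INTER_CUBIC))
from rig import r
o=r.get_obs(); print(move(o['position'],o['orientation'],[.4368,.1359,.0254],[np.pi,0,0]))
E
```

```text
11.95 [0.4354 0.1344 0.1452] [ 3.1369e+00 -1.0000e-04  2.7000e-03]
[319.97553866 247.24819124]
259 187
(array([ 0.014, -0.021,  1.199]), array([ 0.004, -0.   ,  0.002]))
```

View pics/w9c.png

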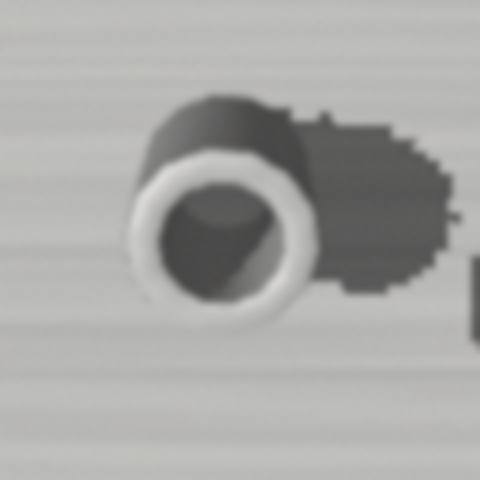

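The spare's rim is centred at pixel (314.2,246.4), about 6 px to the left of the prediction.

```bash
python3 - <<'E'
from h import *
from rig import r
a=json.load(open('w1.json'));c=json.load(open('w9.json'))
print(tri([ray(a,(79,253.5),True),ray(c,(314.2,246.4),True)]),P:=plane(c,(314.2,246.4),.044,True))
o=r.get_obs(); print(o['position'],move(o['position'],o['orientation'],[P[0],P[1],.0254],[np.pi,0,0]))
E
```

```text
(array([0.43551269, 0.13965845, 0.03921099]), [np.float64(0.00034218728072906525), np.float64(0.00034218728072904817)]) [0.43736325 0.13960154 0.044     ]
[0.43539688 0.13434587 0.14530955] (array([ 0.02 , -0.058,  1.199]), array([ 0.004, -0.   ,  0.002]))
```

Call:
apply_moves --pt "85 0.02 -0.055 0.3 0 0 0" --pt "85 0.02 -0.055 0.5 0 0 0" --pt "85 0.02 -0.055 0.5 0 0 0"

```text
time_s: 12.3
position: [0.4352, 0.1393, 0.092]
orientation: [3.136, 0.006, 0.002]
wrist_force: [0.3, -0.9, 0.0]
gripper_width: 0.0853
finger_force: 0.0
```

Call:
apply_moves --pt "85 0 0 0.3 0 0 0" --pt "85 0 0 0.55 0 0 0" --pt "85 0 0 0.7 0 0 0" --pt "85 0 0 0.7 0 0 0" --pt "85 0 0 0.7 0 0 0" --pt "20 0 0 0.7 0 0 0" --pt "20 0 0 0.7 0 0 0" --pt "20 0 0 0.7 0 0 0" --pt "20 0 0 0.7 0 0 0" --pt "20 0 0 0.7 0 0 0" --pt "20 0 0 0.7 0 0 0" --pt "20 0 0 0.7 0 0 0" --pt "20 0 0 0.7 0 0 0"

```text
time_s: 13.6
position: [0.4366, 0.1403, 0.0259]
orientation: [3.138, -0.002, 0.004]
wrist_force: [-0.7, -1.6, 5.6]
gripper_width: 0.0302
finger_force: 59.8
```

Call:
apply_moves --pt "20 0 0 -0.3 0 0 0" --pt "20 0 0 -0.65 0 0 0" --pt "20 0 0 -1 0 0 0" --pt "20 0 0.3 -1 0 0 0" --pt "20 0 0.6 -1 0 0 0"

```text
time_s: 14.1
position: [0.4367, 0.0806, 0.1263]
orientation: [3.138, -0.002, 0.006]
wrist_force: [-0.1, 0.1, -2.2]
gripper_width: 0.0305
finger_force: 59.6
```

Call:
apply_moves --pt "20 0.3 0.33 -0.3 0 0 0" --pt "20 0.6 0.66 -0.3 0 0 0" --pt "20 0.9 1 -0.3 0 0 0" --pt "20 0.9 1 -0.3 0 0 0"

```text
time_s: 14.5
position: [0.5284, -0.0228, 0.1536]
orientation: [3.136, 0.002, -0.001]
wrist_force: [-1.0, 0.8, -1.7]
gripper_width: 0.0305
finger_force: 59.7
```

Call:
apply_moves --pt "20 0.3 0.33 0 0 0 0" --pt "20 0.6 0.66 0 0 0 0" --pt "20 0.9 1 0 0 0 0" --pt "20 0.9 1 0 0 0 0"

```text
time_s: 14.9
position: [0.6182, -0.1219, 0.152]
orientation: [3.138, 0.005, 0.0]
wrist_force: [-1.3, -0.9, -1.1]
gripper_width: 0.0306
finger_force: 59.9
```

Call:
apply_moves --pt "20 0 0.2 0 0 -0.12 -0.01" --pt "20 0 0.4 0 0 -0.24 -0.02" --pt "20 0 0.6 0 0 -0.36 -0.02" --pt "20 0 0.7 0 0 -0.48 -0.02" --pt "20 0 0.7 0 0 -0.5 -0.02" --pt "20 0 0.7 0 0 -0.5 -0.02" --pt "20 0 0.7 0 0 -0.5 -0.02" --pt "20 0 0.7 0 0 -0.5 -0.02"

```text
time_s: 15.7
position: [0.6173, -0.1878, 0.1594]
orientation: [-3.141, 0.518, 0.025]
wrist_force: [0.3, 0.4, -0.8]
gripper_width: 0.0304
finger_force: 59.9
```

```bash
cat > p.py <<'E'
from h import *
from rig import r
o=r.get_obs(); R0=Ro.from_euler('xyz',o['orientation'])
u=Ro.from_euler('z',.024).apply([.5,0,.866]); b=np.array([.5953,-.1902,.045])
R=Ro.from_euler('z',.024)*Ro.from_euler('y',np.pi/6)*Ro.from_euler('x',np.pi)
off=R.apply([.0008,0,0])
for d in(.069,.0259): print(d,move(o['position'],o['orientation'],b+u*d-off,R.as_euler('xyz')))
E
python3 -c "
from h import *
snap('w10')"; python3 p.py
```

```text
15.7 [ 0.6173 -0.1878  0.1594] [-3.1413  0.518   0.0248]
0.069 (array([0.372, 0.017, 0.413]), array([ 0.   , -0.005,  0.001]))
0.0259 (array([0.369, 0.017, 0.844]), array([ 0.   , -0.005,  0.001]))
```

Call:
apply_moves --pt "20 0.2 0.02 0.1 0 0 0" --pt "20 0.37 0.02 0.25 0 0 0" --pt "20 0.37 0.02 0.41 0 0 0" --pt "20 0.37 0.02 0.41 0 0 0" --pt "20 0.37 0.02 0.41 0 0 0" --pt "20 0.37 0.02 0.41 0 0 0"

```text
time_s: 16.35
position: [0.6293, -0.1902, 0.1038]
orientation: [-3.141, 0.521, 0.024]
wrist_force: [-0.1, -0.1, -0.5]
gripper_width: 0.0304
finger_force: 59.9
```

```bash
python3 p.py; python3 - <<'E'
from h import *
snap('w11')
from rig import r
o=r.get_obs(); R=Ro.from_euler('xyz',o['orientation']); ci=json.load(open('w11.json'))
for z in(-.0181,.0259):
    p=np.array([proj(ci,o['position']+R.apply([.0008+.016*np.cos(t),.016*np.sin(t),z]),True) for t in np.linspace(0,6.28,60)]); print(p.min(0),p.max(0))
g=cv2.imread('pics/w11.png',0); print(g[235:330:3,323].tolist(), g[345,262:390:2].tolist())
E
```

```text
0.069 (array([-0.009, -0.008, -0.011]), array([-0.001, -0.002,  0.   ]))
0.0259 (array([-0.01 , -0.008,  0.42 ]), array([-0.001, -0.002,  0.   ]))
16.35 [ 0.6293 -0.1902  0.1038] [-3.1407  0.5214  0.0243]
[278.49939867 309.7088999 ] [370.97726256 386.11373675]
[288.61241288 263.73539758] [359.22411427 327.53601493]
[136, 135, 134, 133, 134, 70, 37, 109, 115, 115, 117, 117, 114, 114, 114, 114, 115, 113, 115, 113, 113, 114, 114, 114, 114, 115, 118, 144, 145, 141, 139, 128] [31, 31, 32, 31, 30, 34, 33, 38, 104, 139, 138, 138, 138, 139, 139, 137, 120, 106, 109, 111, 113, 112, 112, 112, 113, 115, 116, 115, 116, 116, 114, 114, 112, 112, 112, 111, 111, 112, 110, 111, 140, 165, 171, 125, 119, 137, 139, 140, 140, 140, 140, 133, 74, 32, 35, 38, 30, 30, 32, 30, 31, 31, 31, 30]
```

Call:
apply_moves --pt "20 0 0 0.05 0 0 0" --pt "20 0 0 0.1 0 0 0" --pt "20 0 0 0.15 0 0 0" --pt "20 0 0 0.2 0 0 0" --pt "20 0 0 0.25 0 0 0" --pt "20 0 0 0.25 0 0 0" --pt "20 0 0 0.25 0 0 0"

```text
time_s: 17.1
position: [0.6163, -0.1904, 0.0805]
orientation: [-3.14, 0.524, 0.025]
wrist_force: [-0.7, -0.1, -1.4]
gripper_width: 0.0307
finger_force: 59.9
```

```bash
python3 p.py
```

```text
0.069 (array([-0.012, -0.008, -0.277]), array([-0.001,  0.   ,  0.001]))
0.0259 (array([-0.012, -0.007,  0.154]), array([-0.001,  0.   ,  0.001]))
```

Call:
apply_moves --pt "20 0 0 0.05 0 0 0" --pt "20 0 0 0.1 0 0 0" --pt "20 0 0 0.14 0 0 0" --pt "20 0 0 0.165 0 0 0" --pt "20 0 0 0.18 0 0 0" --pt "20 0 0 0.18 0 0 0"

```text
time_s: 17.7
position: [0.6082, -0.1906, 0.0666]
orientation: [-3.141, 0.52, 0.025]
wrist_force: [4.1, 0.8, 3.8]
gripper_width: 0.0304
finger_force: 60.4
```

```bash
python3 p.py
```

```text
0.069 (array([-0.01 , -0.007, -0.438]), array([-0.   , -0.003,  0.001]))
0.0259 (array([-0.012, -0.007, -0.007]), array([-0.   , -0.003,  0.001]))
```

Contact at the expected depth. Releasing, backing out and checking.

Call:
apply_moves --pt "48 0 0 0 0 0 0" --pt "48 0 0 0 0 0 0" --pt "48 0 0 0 0 0 0" --pt "48 0 0 0 0 0 0" --pt "48 0 0 0 0 0 0" --pt "48 0 0 -0.2 0 0 0" --pt "48 0 0 -0.5 0 0 0" --pt "48 0 0 -0.8 0 0 0" --pt "48 0 0 -1 0 0 0" --pt "48 0 0 -1 0 0 0" --pt "48 0 0 -1 0 0 0"

```text
time_s: 18.8
position: [0.6575, -0.1896, 0.1509]
orientation: [-3.14, 0.524, 0.025]
wrist_force: [-0.4, -1.1, -0.6]
gripper_width: 0.0483
finger_force: 0.0
```

```bash
python3 - <<'E'
from h import *
snap('w12')
ci=json.load(open('w12.json')); u=Ro.from_euler('z',.024).apply([.5,0,.866]); b=np.array([.5953,-.1902,.045])
print('rim0',proj(ci,b+u*.044,True),'rim1',proj(ci,np.array([.5936,-.12,.045])+u*.044,True),'knob',proj(ci,np.array([.611,-.357,.105]),True))
a=json.load(open('w1.json')); print('knob w1/top', tri([ray(a,(589,80),True)]+[ray(__import__('rig').camera_info('top'),(469,239))]))
E
```

```text
18.8 [ 0.6575 -0.1896  0.1509] [-3.14    0.5236  0.0248]
rim0 [321.78560395 261.24001086] rim1 [206.04647044 260.47707261] knob [569.78055637 292.65497386]
knob w1/top (array([ 0.61190846, -0.35424637,  0.1108782 ]), [np.float64(0.0019869393110800077), np.float64(0.001986939311080043)])
```

View pics/w12.png

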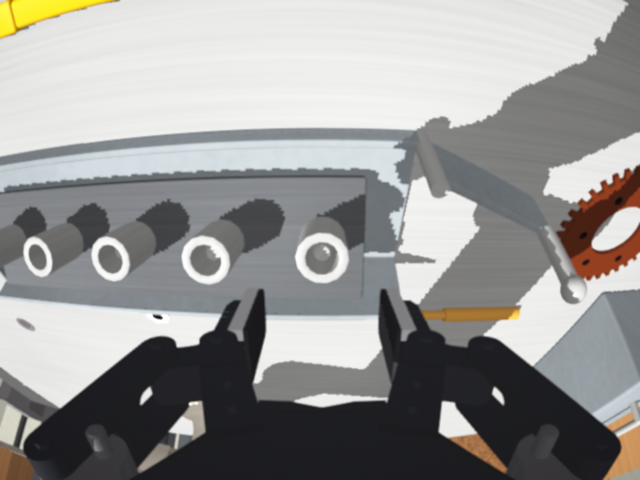

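All five spigots now carry sleeves: the spigot 0 rim is at (321,258) and the prediction was (322,261). The gate knob ball shows at (573,289). Next I'll locate the knob precisely and plan the swing.

```bash
python3 - <<'E'
from h import *
from rig import r
np.set_printoptions(precision=4,suppress=True)
a=json.load(open('w1.json'));c=json.load(open('w12.json'))
K,e=tri([ray(a,(589,80),True),ray(c,(573,289),True)]); print(K,e,plane(a,(589,80),.104,True),plane(c,(573,289),.104,True))
H,e=tri([ray(a,(459,25),True),ray(c,(424,138),True)]); print('hinge?',H,e)
o=r.get_obs(); print(o['position'],move(o['position'],o['orientation'],[.612,-.358,.19],[np.pi,0,.594]))
E
```

```text
[ 0.615  -0.3579  0.1052] [np.float64(0.0005155270103443768), np.float64(0.0005155270103444919)] [ 0.6155 -0.3596  0.104 ] [ 0.6137 -0.3588  0.104 ]
hinge? [ 0.6665 -0.2585  0.0228] [np.float64(0.004805869451063198), np.float64(0.004805869451063286)]
[ 0.657  -0.1896  0.15  ] (array([-0.626,  1.672, -0.103]), array([-0.145,  0.487, -0.531]))
```

Call:
apply_moves --pt "60 -0.15 0.2 -0.2 -0.02 0.08 -0.09" --pt "60 -0.3 0.35 -0.3 -0.05 0.16 -0.18" --pt "60 -0.4 0.5 -0.3 -0.07 0.24 -0.27" --pt "60 -0.5 0.65 -0.3 -0.1 0.32 -0.35" --pt "60 -0.62 0.8 -0.3 -0.12 0.4 -0.44" --pt "60 -0.62 0.8 -0.3 -0.145 0.487 -0.531" --pt "60 -0.62 0.8 -0.3 -0.145 0.487 -0.531" --pt "60 -0.62 0.8 -0.3 -0.145 0.487 -0.531" --pt "60 -0.62 0.8 -0.3 -0.145 0.487 -0.531"

```text
time_s: 19.75
position: [0.6207, -0.2699, 0.2073]
orientation: [-3.141, 0.001, 0.593]
wrist_force: [0.2, -0.4, 0.4]
gripper_width: 0.06
finger_force: 0.0
```

```bash
python3 - <<'E'
from h import *
from rig import r
o=r.get_obs(); print(o['position'],o['orientation'],move(o['position'],o['orientation'],[.6145,-.3585,.19],[np.pi,0,.594]))
E
```

```text
[ 0.62072271 -0.26992563  0.20727752] [-3.14107396e+00  1.37862955e-03  5.92973000e-01] (array([-0.546,  0.7  ,  0.173]), array([-0.   ,  0.001, -0.001]))
```

Call:
apply_moves --pt "60 -0.25 0.35 0.1 0 0 0" --pt "60 -0.545 0.7 0.17 0 0 0" --pt "60 -0.545 0.7 0.17 0 0 0" --pt "60 -0.545 0.7 0.17 0 0 0"

```text
time_s: 20.15
position: [0.6149, -0.3593, 0.1894]
orientation: [-3.14, 0.001, 0.592]
wrist_force: [0.6, 0.7, -0.4]
gripper_width: 0.06
finger_force: 0.0
```

Call:
apply_moves --pt "60 0 0 0.3 0 0 0" --pt "60 0 0 0.6 0 0 0" --pt "60 0 0 0.85 0 0 0" --pt "60 0 0 1 0 0 0" --pt "60 0 0 1 0 0 0" --pt "26 0 0 1 0 0 0" --pt "26 0 0 1 0 0 0" --pt "26 0 0 1 0 0 0" --pt "26 0 0 1 0 0 0" --pt "26 0 0 1 0 0 0"

```text
time_s: 21.15
position: [0.615, -0.3594, 0.0923]
orientation: [3.139, -0.001, 0.594]
wrist_force: [-0.6, -1.1, -0.3]
gripper_width: 0.0259
finger_force: 0.0
```

```bash
python3 - <<'E'
from h import *
from rig import r
np.set_printoptions(precision=3,suppress=True)
o=r.get_obs(); R=Ro.from_euler('xyz',o['orientation']); H=np.array([.659,-.2575]); K=np.array([.6145,-.3585])
print(o['position'],o['gripper_width'])
d=K-H; a0=np.arctan2(d[1],d[0]); a1=-np.pi+.024
for s in np.linspace(0,1,11):
    a=a0+(a1-a0)*s; p=H+np.hypot(*d)*np.array([np.cos(a),np.sin(a)])
    lead=.004*s*np.array([np.sin(a),-np.cos(a)])
    print(s.round(1),np.append(p+lead,0)[:2], R.inv().apply(np.append(p+lead-o['position'][:2],0))/.1)
E
```

```text
[ 0.615 -0.359  0.092] 0.02591839010127298
0.0 [ 0.615 -0.358] [ 0.001 -0.01  -0.   ]
0.1 [ 0.603 -0.353] [-0.061 -0.123 -0.   ]
0.2 [ 0.592 -0.345] [-0.11  -0.242 -0.001]
0.3 [ 0.583 -0.337] [-0.144 -0.366 -0.001]
0.4 [ 0.574 -0.328] [-0.164 -0.494 -0.001]
0.5 [ 0.566 -0.317] [-0.169 -0.622 -0.002]
0.6 [ 0.56  -0.306] [-0.158 -0.751 -0.002]
0.7 [ 0.555 -0.294] [-0.133 -0.877 -0.002]
0.8 [ 0.551 -0.282] [-0.094 -1.    -0.003]
0.9 [ 0.549 -0.269] [-0.04  -1.117 -0.003]
1.0 [ 0.549 -0.256] [ 0.027 -1.227 -0.003]
```

Call:
apply_moves --pt "26 -0.06 -0.12 0 0 0 0" --pt "26 -0.11 -0.24 0 0 0 0" --pt "26 -0.145 -0.36 0 0 0 0" --pt "26 -0.165 -0.49 0 0 0 0" --pt "26 -0.17 -0.62 0 0 0 0" --pt "26 -0.16 -0.75 0 0 0 0" --pt "26 -0.135 -0.87 0 0 0 0" --pt "26 -0.095 -1 0 0 0 0" --pt "26 -0.095 -1 0 0 0 0"

```text
time_s: 22.05
position: [0.551, -0.28, 0.0916]
orientation: [3.14, -0.001, 0.595]
wrist_force: [0.9, 0.1, 0.5]
gripper_width: 0.0258
finger_force: 0.0
```

Call:
apply_moves --pt "26 0.05 -0.12 0 0 0 0" --pt "26 0.12 -0.23 0 0 0 0" --pt "26 0.12 -0.23 0 0 0 0" --pt "26 0.12 -0.23 0 0 0 0"

```text
time_s: 22.45
position: [0.5482, -0.2553, 0.0915]
orientation: [3.14, -0.001, 0.595]
wrist_force: [-0.1, 0.1, 0.6]
gripper_width: 0.0264
finger_force: 0.0
```

```bash
python3 - <<'E'
from h import *
from rig import camera_info, grab_frame
snap('w13'); im=grab_frame('scene'); cv2.imwrite('pics/sc13.png',im[:,:,::-1])
g=cv2.imread('pics/w13.png',0); c=json.load(open('w13.json')); f=cv2.imread('pics/w1.png',0)
for y in(-.245,-.25,-.26,-.27,-.28): print(y,proj(c,np.array([.55,y,.104]),True))
p=proj(c,np.array([.6,-.26,.053]),True); print('gate mid',p)
E
```

```text
22.45 [ 0.5482 -0.2553  0.0915] [ 3.1402e+00 -1.0000e-03  5.9470e-01]
-0.245 [300.04242817 329.2905923 ]
-0.25 [311.94574069 336.15077152]
-0.26 [335.12645895 349.24735715]
-0.27 [357.3258274  361.46656871]
-0.28 [378.41505919 372.78412326]
gate mid [393.38788363 207.76285412]
```

Call:
apply_moves --pt "26 0.01 -0.03 0 0 0 0" --pt "26 0.02 -0.06 0 0 0 0" --pt "26 0.02 -0.06 0 0 0 0" --pt "26 0.02 -0.06 0 0 0 0"

```text
time_s: 22.95
position: [0.5474, -0.2539, 0.0914]
orientation: [3.131, 0.0, 0.591]
wrist_force: [7.0, -16.0, -6.4]
gripper_width: 0.0264
finger_force: 8.5
```

It has hit the stop: 17 N of resistance with no further travel. Centring, opening and lifting off.

Call:
apply_moves --pt "26 -0.01 0.03 0 0 0 0" --pt "26 -0.02 0.06 0 0 0 0" --pt "50 -0.02 0.06 0 0 0 0" --pt "50 -0.02 0.06 0 0 0 0" --pt "50 -0.02 0.06 0 0 0 0" --pt "50 -0.02 0.06 0 0 0 0" --pt "50 -0.02 0.06 -0.3 0 0 0" --pt "50 -0.02 0.06 -0.6 0 0 0" --pt "50 -0.02 0.06 -1 0 0 0" --pt "50 -0.02 0.06 -1 0 0 0" --pt "50 -0.02 0.06 -1 0 0 0"

```text
time_s: 24.05
position: [0.5485, -0.2559, 0.1932]
orientation: [3.137, -0.002, 0.594]
wrist_force: [0.0, 1.1, -0.6]
gripper_width: 0.0499
finger_force: 0.0
```

```bash
python3 - <<'E'
from h import *
snap('w14')
from rig import r,grab_frame,camera_info
print(r.get_obs()['gripper_width'])
c=json.load(open('w14.json')); g=cv2.imread('pics/w14.png',0)
# ball: bright disc near the predicted place
p=proj(c,np.array([.549,-.26,.104]),True); x,y=p.astype(int); print(p)
s=cv2.GaussianBlur(g[y-50:y+50,x-50:x+50],(0,0),1)
k=cv2.HoughCircles(s,cv2.HOUGH_GRADIENT,1,10,param1=80,param2=12,minRadius=12,maxRadius=30)
for q in ([] if k is None else k[0][:5]): print(q, plane(c,(q[0]+x-50,q[1]+y-50),.104,True))
E
```

```text
24.05 [ 0.5485 -0.2559  0.1932] [ 3.1371e+00 -2.3000e-03  5.9410e-01]
0.049546982545289095
[326.74522642 258.88199285]
[49.5 50.5 15.8] [ 0.54877841 -0.25922656  0.104     ]
[11.5 21.5 20.2] [ 0.55122123 -0.22997003  0.104     ]
[21.5 27.5 16.6] [ 0.55145176 -0.23700656  0.104     ]
[35.5  2.5 21. ] [ 0.56893994 -0.23549097  0.104     ]
[69.5 18.5 19.9] [ 0.57220062 -0.25777375  0.104     ]
```

The ball is at (0.549,-0.259), which is the shut position. Handing in.

```bash
python3 -c "
from rig import r
print(r.finish_job())"
```

```text
the job is handed in; nothing more can be done
None
```

I pushed the two spare sleeves fully home on bare spigots 0 and 1, swung the end gate shut against its stop, and handed the job in at about 24 s; the hand-in returned no verdict.

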